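# Gauge the brass bushing of a laptop-arm base

### The job

On the laptop repair bench, check the bore of the brass bushing (not the black one, which must be left untouched) with the two-pronged plug gauge: push its green go prong fully home into the brass bushing, then draw it out and press the red no-go prong down squarely on the mouth of the same bore to confirm that it is refused. Finally stand the gauge back upright on its blue mat and let go.

Things in the scene. Friction and masses are not known exactly. Their poses are not given: they have to be found in the camera images.
- gauge: Loose 0.25 kg plug gauge standing on two 32 mm steel prongs under a 118 x 22 x 10 mm bar. Origin: midway between the prong ends; x towards the go prong, z up. Green go prong: at x +40, dia 26, lowest 10 mm tapering to 16. Red no-go prong: at x -40, dia 38, flat. Bar z 32-42. Black grip block on the bar's middle, 32 (x) x 24 (y), z 42-82: pinch it across y from above.
- brass_base: Fixed desk base of a laptop arm: aluminium plate 80 x 80 x 8 mm with an upright round BRASS bushing, outer dia 50, its mouth 50 mm above the bench. Vertical bore dia 30, 42 deep: the go prong enters all its 32 mm until the bar rests on the rim; the no-go prong cannot enter and stops on the rim. Origin: centre of the bore's mouth; z up.
- black_base: The other base, same shape and sizes and also fixed, but with a BLACK plastic bushing: not to be touched. Origin: centre of its bore's mouth; z up.
- mat: Blue flat mat fixed to the bench, 170 mm (x) x 110 mm (y) x 2 mm, on which the gauge stands at the start, and where it goes back. Origin at the centre of its underside; z up.
There are look-alikes about, which are no part of the job. Leave any purple look-alike of the brass_base alone.

How it is judged:
By the outcome, as a careful person would: the job done as asked, in the order asked, and still so for the second after the job is handed in, with the robot touching nothing.
It also fails if it takes over 54 s, if anything falls off the work surface, if the arm or the gripper's body presses on something with over 40 N, if the wrist force passes 120 N, or if a joint passes its speed limit or range.

### The arm

A 6-joint arm with a two-finger parallel gripper is mounted at the origin on the work surface. World frame = base frame: x ahead of the robot, y to its left, z up, the work surface at z = 0. Lengths are in m, angles in degrees, forces in N, time in s.
With the tool pointing down it reaches from about 0.4 to 0.825 m from the base axis. Payload 7 kg.
Tool frame: the origin (TCP) lies at the very end of the fingers, on their centre line; the grasp point (between the pads) lies 19 mm behind it; z points along the fingers, y is the direction in which the jaws open and shut (so a half turn about z gives the same grasp; the last joint's range is limited). The gripper opens to 88 mm and grips with 3 to 60 N. Pads are 19 mm wide; open, the fingers measure 130 mm over their backs; the gripper's body (78 mm by 193 mm) begins 47 mm behind the grasp point.
Start: joints at [-52.248, 20.546, 0.682, 0, -70.136, -16.507], TCP at [0.245, -0.629, 0.227] pointing down, gripper open.
Joint ranges: [-176.03, 176.03], [-82.01, 121.73], [-58.28, 71.71], [-173.87, 95.51], [-174.79, -0.11], [-173.66, 173.66]. Speed limits (degrees/s): [136.94, 136.94, 172.46, 180, 180, 180].

### API

Orientations are given as [roll, pitch, yaw] about the fixed x, y, z axes, in that order (R = Rz(yaw) Ry(pitch) Rx(roll)).
In Python, from plant import ctrl, snapshot, workorder gives the robot as it stands. The module is installed in compiled form; this text tells all that it offers.
- The arm moves only by the shell command python3 -m creep 'ROWS'. ROWS is JSON, a list of rows, each a list of 5 numbers: the shift along the tool's x, y, z scaled (see below), then the turn about the tool's z scaled (see below), then the finger opening in mm, from 0 to 87.6. A call has exactly 8 rows; each row is the pose to reach, as a shift and turn from the pose commanded when the call began, along the tool's axes at that moment, turning the shorter way round; what a row does not reach only later rows make up. The controller multiplies each number of a shift by 0.1 m and each number of a turn by 180 degrees. A row lasts 1/12 s, in which the tool goes at most 41.7 mm and 7.16 degrees, less where a joint would pass 70% of its speed; a pose out of reach is approached as far as the arm can. A call with a number of a shift or a turn outside -1 to 1 is refused whole. A call with a gripper value outside its range is refused whole. The fingers move at their own pace and stop on an object; the grip force is fixed at half the most. Time passes only in rows, so rows that repeat a pose let the fingers close, or fill a call up. It gives the time, the measured TCP pose, the force and the opening at its end, in the units of the state.
- ctrl.get_obs(): the state, without advancing time (a new reading comes with each control period).
- snapshot(name): name is "scene" or "top" or "wrist"; returns a dict with "img" (384x512x3 uint8, blue, green, red), "camera_matrix" (3x3 intrinsics, pixels), "xyz" and "rotation" of the camera in the world. Camera axes: x right, y up, looking along -z (the intrinsics and any distortion apply to the point x, -y, -z); pixel columns grow to the right and rows downward; lengths in m; the calibration is good to about 2 mm. A picture is of the moment at which its call begins. There is no depth.
- workorder.close_job(): hands the job in, once; it reports no verdict.
The state is a dict: "clock": time; "joint_pos": joint angles; "qvel": joint speeds; "tau": joint torques, N m; "tool_pos": TCP position; "orientation": TCP orientation; "force": force on the tool from outside, world axes, zero at the start; "moment": the same for the moment, N m; "opening": finger opening in m.
Only numpy, scipy, OpenCV 4.12 (cv2) and the standard library are available. Lean on these libraries where they do the work, as an engineer would, in place of code of your own. Each camera call takes 0.05 s, during which the arm holds its last target.

## Working session

There is one attempt and no reset: what is moved stays moved. The work goes in short steps, Python scripts to look and compute and a shell command to move; the robot and the scene stay as the last step left them, time stands still between calls to the robot, and variables do not carry over. Pictures are saved under pics/ and viewed, and the job is handed in when it is done.

```bash
mkdir -p pics; cat > h.py <<'E'
import numpy as np,cv2,json
from plant import ctrl,snapshot,workorder
def snap(n,f):
    s=snapshot(n);s={k:(np.array(v) if not isinstance(v,str) else v) for k,v in s.items()}
    cv2.imwrite('pics/'+f+'.png',s['img']);np.savez('pics/'+f+'.npz',**{k:v for k,v in s.items() if not isinstance(v,str)});return s
def ray(s,u,v):
    K=s['camera_matrix'];d=np.linalg.inv(K)@[u,v,1];d=np.array([d[0],-d[1],-d[2]])
    R=s['rotation'];return s['xyz'],R@d
def onz(s,u,v,z):
    o,d=ray(s,u,v);return o+d*(z-o[2])/d[2]
def proj(s,p):
    c=s['rotation'].T@(np.array(p)-s['xyz']);c=np.array([c[0],-c[1],-c[2]]);q=s['camera_matrix']@c;return q[:2]/q[2]
E
python3 - <<'E'
from h import *
for n in('scene','top','wrist'):
    s=snap(n,n+'0');print(n,s.keys(),s['xyz'],s['rotation'],s['camera_matrix'])
print(ctrl.get_obs())
E
```

```text
scene dict_keys(['img', 'camera_matrix', 'xyz', 'rotation']) [ 1.04943928 -0.03090332  0.86114074] [31.48711582 -0.27088288 83.14660085] [[391.42238838   0.         259.24936819]
 [  0.         391.42238838 191.01062586]
 [  0.           0.           1.        ]]
top dict_keys(['img', 'camera_matrix', 'xyz', 'rotation']) [0.38598583 0.02924804 1.17081313] [  8.75884875   0.66093869 -90.56278944] [[479.50358734   0.         248.13933021]
 [  0.         479.50358734 193.26754708]
 [  0.           0.           1.        ]]
wrist dict_keys(['img', 'camera_matrix', 'xyz', 'rotation']) [ 0.18415952 -0.65185885  0.38429462] [-1.41041363e+01 -9.80897321e-02  1.11328776e+02] [[313.90564221   0.         256.51073766]
 [  0.         313.90564221 189.34574541]
 [  0.           0.           1.        ]]
{'clock': 0.15, 'joint_pos': array([-5.22473038e+01,  2.05822345e+01,  6.47166172e-01, -1.34711519e-02,
       -7.01361821e+01, -1.65069267e+01]), 'qvel': array([-0.01764708, -0.03913883,  0.03201347, -0.03187917, -0.03994004,
        0.00414671]), 'tau': array([-1.62703142e-03, -5.83277535e+01,  2.93290222e+01,  7.00124949e+00,
        8.73563520e-03, -9.67106075e-05]), 'tool_pos': array([ 0.24444116, -0.62880133,  0.22584919]), 'orientation': array([ 1.79928087e+02, -8.10258183e-03, -1.58758811e+02]), 'force': array([-0.00335468,  0.79419267,  0.04462141]), 'moment': array([ 3.11245119e-02,  4.28767315e-02, -2.23980588e-05]), 'opening': 0.08754239871375975}
```

```bash
sed -i "s/    R=s\['rotation'\];return/    R=RR(s);return/; s/s\['rotation'\].T@/RR(s).T@/" h.py; cat >> h.py <<'E'
from scipy.spatial.transform import Rotation
def RR(s): return Rotation.from_euler('xyz',s['rotation'],degrees=True).as_matrix()
def load(f): return dict(np.load('pics/'+f+'.npz'))
E
```

```text
(no output)
```

View pics/scene0.png

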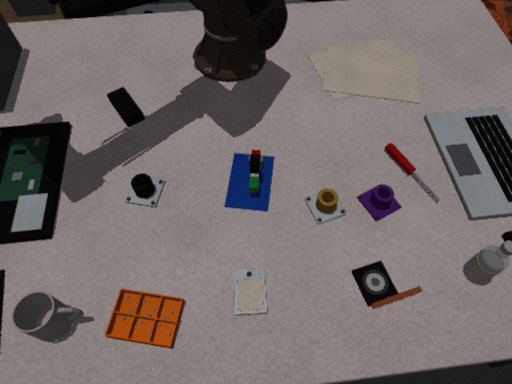

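View pics/top0.png

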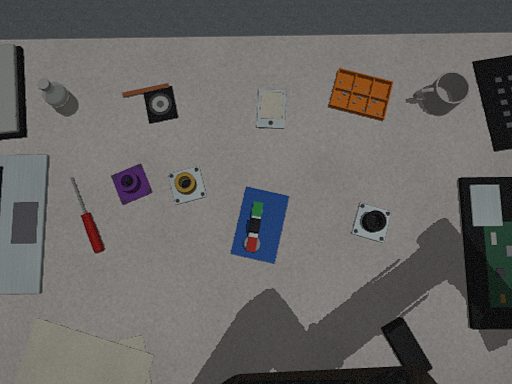

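View pics/wrist0.png

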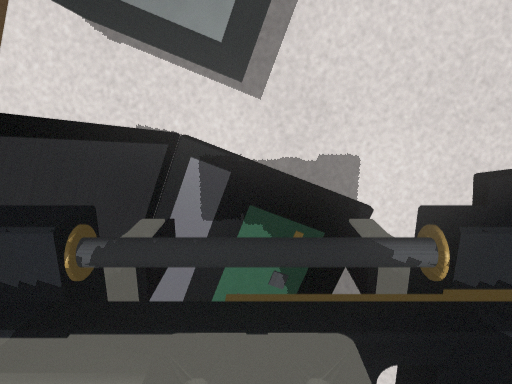

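```bash
python3 - <<'E'
from h import *
s=load('top0');im=s['img']
a=cv2.resize(im[150:275,90:300],None,fx=3.7,fy=3.7,interpolation=cv2.INTER_CUBIC);cv2.imwrite('pics/crop0.png',a)
hsv=cv2.cvtColor(im,cv2.COLOR_BGR2HSV)
def m(n,lo,hi,box,z):
    x0,y0,x1,y1=box;k=cv2.inRange(hsv[y0:y1,x0:x1],lo,hi)
    ys,xs=np.nonzero(k);r=cv2.minAreaRect(np.c_[xs+x0,ys+y0].astype(np.float32))
    c=(xs.mean()+x0,ys.mean()+y0);print(n,len(xs),np.round(c,1),np.round(r[0],1),np.round(r[1],1),round(r[2],1),'xy',onz(s,*c,z).round(4),onz(s,*r[0],z).round(4))
m('green',(45,80,30),(85,255,255),(240,195,270,225),.042)
m('red',(0,120,60),(8,255,255),(240,225,270,260),.042)
m('brass',(12,120,60),(30,255,255),(165,160,210,205),.05)
m('blue',(100,120,50),(125,255,255),(225,180,295,270),.002)
for p in ([186,184],[373,221]): print(onz(s,*p,.05))
E
```

```text
green 135 [257.  208.6] [257.  208.6] [10.  13.7] 11.3 xy [0.523 0.02  0.042] [0.523 0.02  0.042]
red 121 [251.4 243.8] [251.4 243.8] [ 9.2 14. ] 10.3 xy [0.4402 0.0341 0.042 ] [0.4401 0.034  0.042 ]
brass 208 [184.5 182.3] [184.3 182.3] [19.1 19.8] 45.0 xy [0.587  0.1915 0.05  ] [0.5871 0.1921 0.05  ]
blue 2442 [260.9 223.7] [259.4 224.6] [44.5 68.9] 12.5 xy [0.4905 0.0106 0.002 ] [0.4885 0.0142 0.002 ]
[0.58279249 0.18789601 0.05      ]
[ 0.48983811 -0.25070605  0.05      ]
```

View pics/crop0.png

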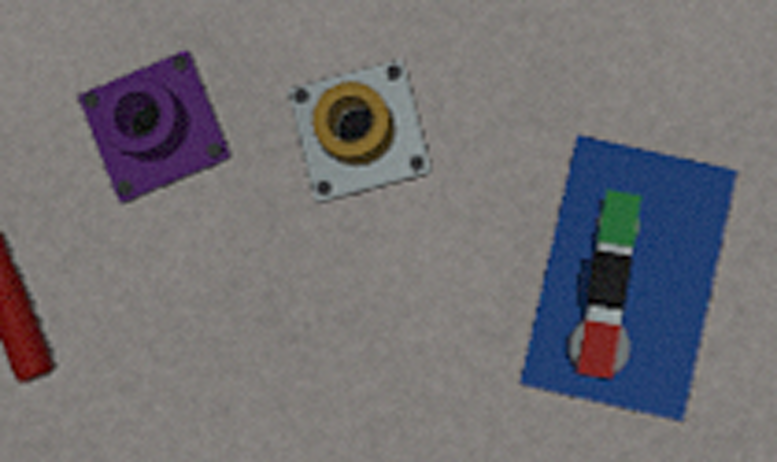

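```bash
python3 - <<'E'
from h import *
s=load('scene0');im=s['img'];hsv=cv2.cvtColor(im,cv2.COLOR_BGR2HSV)
t=load('top0')
for n,p in dict(brass=(.587,.192,.05),go=(.523,.02,.042),nogo=(.44,.034,.042)).items(): print(n,proj(s,p).round(1))
cv2.imwrite('pics/crop1.png',cv2.resize(im[140:230,220:360],None,fx=5.5,fy=5.5,interpolation=cv2.INTER_CUBIC))
cv2.imwrite('pics/crop2.png',cv2.resize(t['img'][160:260,160:290],None,fx=6,fy=6,interpolation=cv2.INTER_CUBIC))
E
```

```text
brass [326.4 195.1]
go [252.8 181.7]
nogo [254.6 154.6]
```

View pics/crop1.png

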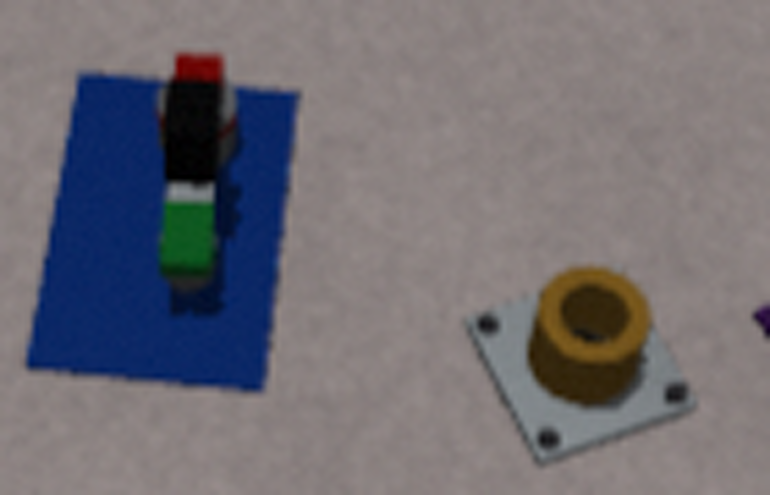

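View pics/crop2.png

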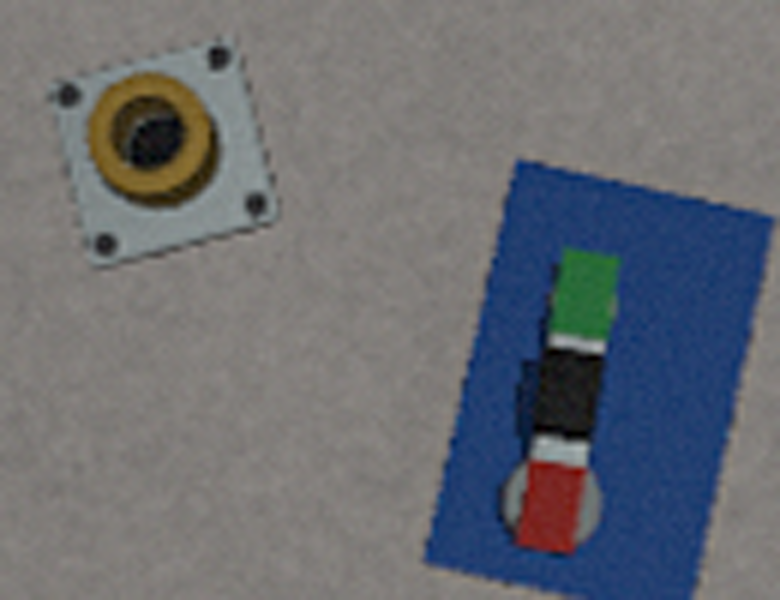

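```bash
python3 - <<'E'
from h import *
s=load('scene0')
for n,p,z in(('brass',(328,197.1),.05),('go',(254.5,182.2),.042),('matA',(220+80/5.5,140+73/5.5),.002),('B',(220+299/5.5,140+92/5.5),.002),('C',(220+264/5.5,140+390/5.5),.002),('D',(220+28/5.5,140+367/5.5),.002)): print(n,onz(s,*p,z).round(4))
o=ctrl.get_obs()
def mv(target,yaw):
    R=Rotation.from_euler('xyz',o['orientation'],degrees=True).as_matrix()
    d=R.T@(np.array(target)-o['tool_pos']);dy=(yaw-o['orientation'][2]+180)%360-180
    print((d/.1).round(3),'turn',round(-dy/180,4))
mv([.483,.027,.2258],170.3)
E
```

```text
brass [0.593  0.1947 0.05  ]
go [0.5249 0.0241 0.042 ]
matA [ 0.3994 -0.0167  0.002 ]
B [0.4237 0.0898 0.002 ]
C [0.5878 0.0507 0.002 ]
D [ 0.5634 -0.0548  0.002 ]
[-4.599  5.248  0.006] turn 0.1719
```

```bash
A='x'; python3 -m creep '[[-0.1,0.12,0,0,87.6],[-0.2,0.24,0,0,87.6],[-0.32,0.36,0,0,87.6],[-0.44,0.48,0,0,87.6],[-0.56,0.61,0,0,87.6],[-0.68,0.74,0,0,87.6],[-0.8,0.87,0,0,87.6],[-0.92,1,0,0,87.6]]'
```

```text
clock: 0.82
tool_pos: [0.2941, -0.5016, 0.2263]
orientation: [180.0, -0.0, -158.8]
force: [0.8, -0.1, 0.2]
opening: 0.0874
```

```bash
python3 -m creep '[[-0.12,0.12,0,0,87.6],[-0.23,0.25,0,0,87.6],[-0.35,0.37,0,0,87.6],[-0.46,0.5,0,0,87.6],[-0.58,0.62,0,0,87.6],[-0.69,0.75,0,0,87.6],[-0.8,0.87,0,0,87.6],[-0.92,1,0,0,87.6]]'
python3 -m creep '[[-0.12,0.12,0,0,87.6],[-0.23,0.25,0,0,87.6],[-0.35,0.37,0,0,87.6],[-0.46,0.5,0,0,87.6],[-0.58,0.62,0,0,87.6],[-0.69,0.75,0,0,87.6],[-0.8,0.87,0,0,87.6],[-0.92,1,0,0,87.6]]'
python3 -m creep '[[-0.12,0.12,0,0,87.6],[-0.23,0.25,0,0,87.6],[-0.35,0.37,0,0,87.6],[-0.46,0.5,0,0,87.6],[-0.58,0.62,0,0,87.6],[-0.69,0.75,0,0,87.6],[-0.8,0.87,0,0,87.6],[-0.92,1,0,0,87.6]]'
python3 -m creep '[[-0.12,0.12,0,0,87.6],[-0.23,0.25,0,0.02,87.6],[-0.35,0.37,0,0.04,87.6],[-0.46,0.5,0,0.07,87.6],[-0.58,0.62,0,0.1,87.6],[-0.69,0.75,0,0.13,87.6],[-0.8,0.87,0,0.16,87.6],[-0.92,1,0,0.172,87.6]]'
python3 - <<'E'
from h import *
o=ctrl.get_obs();print(o['clock'],o['tool_pos'],o['orientation'])
E
```

```text
clock: 1.48
tool_pos: [0.3436, -0.3752, 0.2264]
orientation: [180.0, -0.0, -158.8]
force: [0.4, 0.5, -0.6]
opening: 0.0877
clock: 2.15
tool_pos: [0.3931, -0.2487, 0.2265]
orientation: [180.0, -0.0, -158.8]
force: [0.6, -0.4, 1.2]
opening: 0.0876
clock: 2.82
tool_pos: [0.4425, -0.1222, 0.2265]
orientation: [180.0, -0.0, -158.8]
force: [-0.2, -0.4, -0.1]
opening: 0.0872
clock: 3.48
tool_pos: [0.4921, 0.0043, 0.2265]
orientation: [-180.0, -0.0, 170.0]
force: [0.5, 0.2, 0.2]
opening: 0.0877
3.4833 [0.49207464 0.00432898 0.22645918] [-1.79999657e+02 -1.62004638e-02  1.69973927e+02]
```

```bash
python3 - <<'E'
from h import *
s=snap('wrist','w1');print(s['xyz'],s['rotation'])
for p in((.483,.029,.082),(.524,.022,.042),(.442,.036,.042)):print(proj(s,p).round(0))
E
```

```text
[0.42831948 0.01635728 0.38503156] [-1.40887223e+01 -1.17666061e-02  8.00621960e+01]
[279. 165.]
[276. 195.]
[277. 120.]
```

View pics/w1.png

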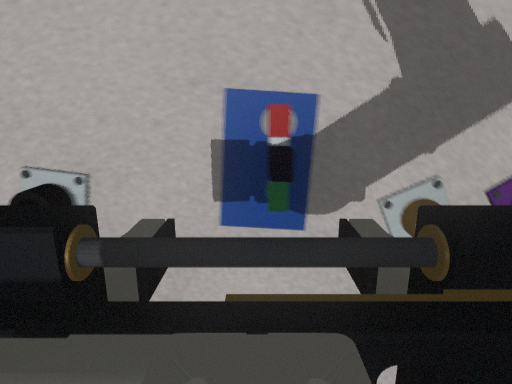

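```bash
python3 -m creep '[[0.03,0.05,0.1,0,87.6],[0.06,0.1,0.2,0,87.6],[0.09,0.15,0.32,0,87.6],[0.13,0.22,0.44,0,87.6],[0.13,0.22,0.56,0,87.6],[0.13,0.22,0.68,0,87.6],[0.13,0.22,0.8,0,87.6],[0.13,0.22,0.9,0,87.6]]'
python3 -m creep '[[0,0,0.12,0,87.6],[0,0,0.24,0,87.6],[0,0,0.36,0,87.6],[0,0,0.48,0,87.6],[0,0,0.6,0,87.6],[0,0,0.72,0,87.6],[0,0,0.81,0,87.6],[0,0,0.88,0,87.6]]'
python3 - <<'E'
from h import *
s=snap('wrist','w2');o=ctrl.get_obs();print(o['tool_pos'],o['orientation'],o['force'])
snap('scene','s2')
E
```

```text
clock: 4.2
tool_pos: [0.4816, 0.0269, 0.1347]
orientation: [-180.0, -0.1, 170.3]
force: [1.3, -0.7, -0.3]
opening: 0.0876
clock: 4.87
tool_pos: [0.4822, 0.027, 0.0473]
orientation: [-180.0, -0.1, 170.3]
force: [-0.5, 0.3, 1.1]
opening: 0.0875
[0.48170167 0.02688246 0.04643136] [-1.79923522e+02 -1.35883248e-01  1.70264023e+02] [-0.20344425  0.62553301 -0.7028939 ]
```

View pics/w2.png

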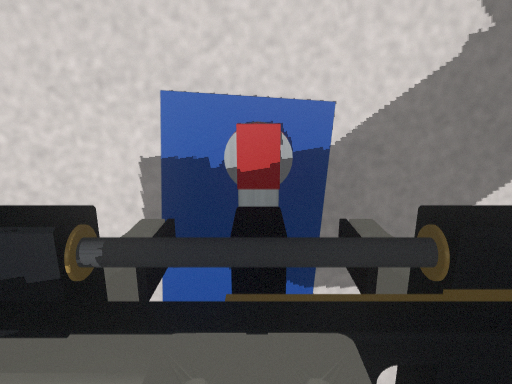

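View pics/s2.png

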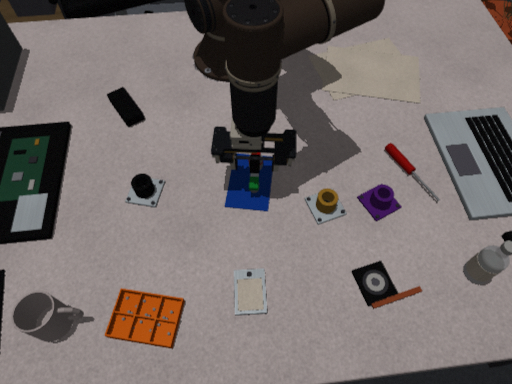

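```bash
python3 - <<'E'
from h import *
s=load('w2');im=s['img']
a=onz(s,259,124,.044);b=onz(s,259,189,.044);print(a,b,np.linalg.norm(a-b))
# gripper pads line: TCP
e=np.array([.9857,-.169,0]);print('centre from end',a+e*.059)
E
python3 -m creep '[[0,0,0,0,70],[0,0,0,0,50],[0,0,0,0,30],[0,0,0,0,10],[0,0,0,0,10],[0,0,0,0,10],[0,0,0,0,10],[0,0,0,0,10]]'
python3 -m creep '[[0,0,0,0,10],[0,0,0,0,10],[0,0,-0.05,0,10],[0,0,-0.15,0,10],[0,0,-0.25,0,10],[0,0,-0.35,0,10],[0,0,-0.45,0,10],[0,0,-0.55,0,10]]'
```

```text
[0.42505642 0.03886534 0.044     ] [0.4584423  0.03326519 0.044     ] 0.03385230516973196
centre from end [0.48321272 0.02889434 0.044     ]
clock: 5.63
tool_pos: [0.4831, 0.0275, 0.0487]
orientation: [180.0, 0.0, 170.3]
force: [0.5, 0.2, -0.7]
opening: 0.0398
clock: 6.3
tool_pos: [0.4826, 0.0273, 0.104]
orientation: [-180.0, -0.0, 170.3]
force: [-0.2, -0.2, -2.7]
opening: 0.0238
```

```bash
python3 -m creep '[[0,0,-0.1,0,10],[0,0,-0.2,0,10],[-0.1,0.1,-0.3,0,10],[-0.2,0.2,-0.3,0,10],[-0.32,0.3,-0.3,0,10],[-0.44,0.4,-0.3,0,10],[-0.56,0.5,-0.3,0,10],[-0.68,0.6,-0.3,0,10]]'
python3 -m creep '[[-0.1,0.1,0,0,10],[-0.2,0.2,0,0,10],[-0.3,0.3,0,0,10],[-0.4,0.4,0,0,10],[-0.5,0.48,0,0,10],[-0.58,0.55,0,0,10],[-0.62,0.57,0,0,10],[-0.62,0.57,0,0,10]]'
python3 - <<'E'
from h import *
s=snap('wrist','w3');s=snap('top','t3');o=ctrl.get_obs();print(o['tool_pos'],o['orientation'],o['force'],s['xyz'])
E
```

```text
clock: 6.97
tool_pos: [0.5609, 0.0758, 0.1327]
orientation: [-180.0, -0.1, 170.3]
force: [-0.2, 0.2, -2.2]
opening: 0.024
clock: 7.63
tool_pos: [0.6315, 0.1212, 0.1325]
orientation: [-180.0, -0.1, 170.3]
force: [-0.8, 0.4, -2.8]
opening: 0.0233
[0.63038454 0.12059325 0.13297851] [-1.79970128e+02 -6.21651833e-02  1.70269216e+02] [ 0.38719646 -0.43172095 -2.52359213] [0.38598583 0.02924804 1.17081313]
```

View pics/w3.png

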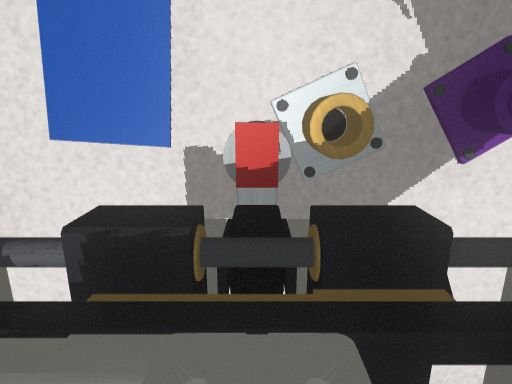

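View pics/t3.png

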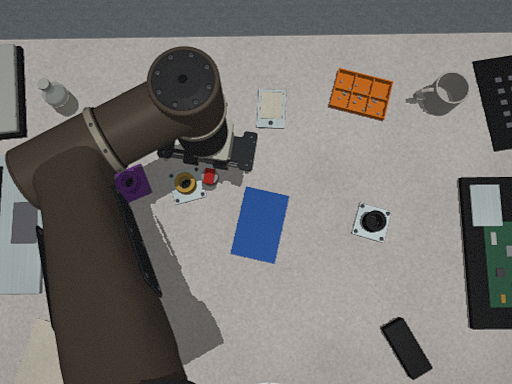

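```bash
python3 - <<'E'
from h import *
s=load('w3');im=s['img']
cv2.imwrite('pics/crop3.png',cv2.resize(im[80:170,290:390],None,fx=6,fy=6,interpolation=cv2.INTER_CUBIC))
E
```

```text
(no output)
```

View pics/crop3.png

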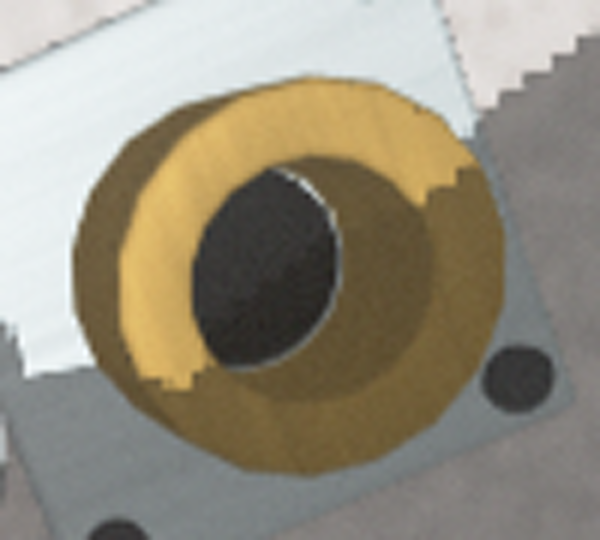

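```bash
python3 - <<'E'
from h import *
s=load('w3');o=ctrl.get_obs()
print('rim',onz(s,341.75,125.8,.05), 'rimsize',np.linalg.norm(onz(s,290+119/6,126,.05)-onz(s,290+506/6,126,.05)))
a=onz(s,257.5,122,.1295);b=onz(s,257.5,187.5,.1295);e=np.array([.9857,-.169,0]);print(a,b,np.linalg.norm(a-b),a+.059*e,o['tool_pos'])
E
```

```text
rim [0.58931355 0.19438049 0.05      ] rimsize 0.04861404930141028
[0.57324685 0.13248475 0.1295    ] [0.60674314 0.12683595 0.1295    ] 0.03396925925693845 [0.63140315 0.12251375 0.1295    ] [0.63038454 0.12059325 0.13297851]
```

```bash
python3 -m creep '[[0.12,0.08,0,0,10],[0.26,0.17,0,0,10],[0.4,0.27,0,0,10],[0.54,0.37,0,0,10],[0.68,0.46,0,0,10],[0.82,0.56,0,0,10],[0.937,0.635,0,0,10],[0.937,0.635,0.05,0,10]]'
python3 -m creep '[[0,0,0.08,0,10],[0,0,0.16,0,10],[0,0,0.22,0,10],[0,0,0.27,0,10],[0,0,0.31,0,10],[0,0,0.35,0,10],[0,0,0.37,0,10],[0,0,0.38,0,10]]'
python3 - <<'E'
from h import *
snap('scene','s4');snap('top','t4');o=ctrl.get_obs();print(o['clock'],o['tool_pos'],o['force'],o['moment'],o['opening'])
s=load('s4');cv2.imwrite('pics/crop4.png',cv2.resize(s['img'][130:250,240:400],None,fx=5,fy=5,interpolation=cv2.INTER_CUBIC))
E
```

```text
clock: 8.4
tool_pos: [0.5478, 0.2008, 0.1299]
orientation: [179.9, 0.1, 170.4]
force: [-0.7, -0.2, -2.9]
opening: 0.0236
clock: 9.07
tool_pos: [0.5493, 0.199, 0.09]
orientation: [-180.0, -0.0, 170.3]
force: [0.4, -0.5, -2.7]
opening: 0.0244
9.1667 [0.54932573 0.19920005 0.09045954] [-0.73744268  0.12993213 -1.22347601] [-0.07937869 -0.01937659 -0.0648704 ] 0.023767684422728624
```

View pics/crop4.png

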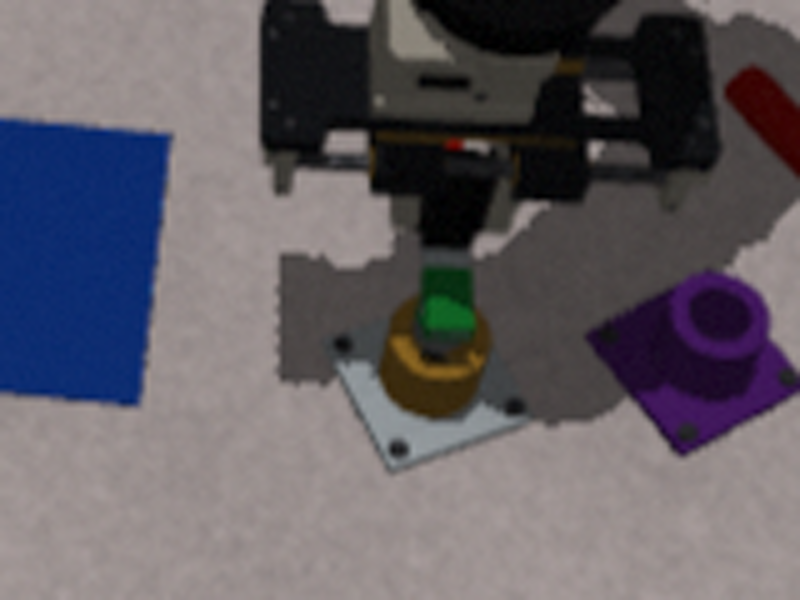

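```bash
python3 -m creep '[[0,0,0.02,0,10],[0,0,0.04,0,10],[0,0,0.06,0,10],[0,0,0.08,0,10],[0,0,0.1,0,10],[0,0,0.1,0,10],[0,0,0.1,0,10],[0,0,0.1,0,10]]'
python3 - <<'E'
from h import *
o=ctrl.get_obs();print(o['clock'],o['tool_pos'],o['force'],o['moment'],o['opening'],o['orientation'])
E
```

```text
clock: 9.83
tool_pos: [0.5493, 0.1993, 0.0806]
orientation: [-180.0, 0.0, 170.3]
force: [-0.8, -0.0, -2.4]
opening: 0.024
9.8333 [0.54931573 0.19928603 0.08059329] [-0.81434308 -0.01287684 -2.43172203] [-0.01412139  0.02582805 -0.00344479] 0.023989015109133538 [-1.79999032e+02  2.39142417e-03  1.70288213e+02]
```

```bash
python3 -m creep '[[0,0,0.03,0,10],[0,0,0.06,0,10],[0,0,0.09,0,10],[0,0,0.11,0,10],[0,0,0.13,0,10],[0,0,0.14,0,10],[0,0,0.15,0,10],[0,0,0.15,0,10]]'
python3 - <<'E'
from h import *
o=ctrl.get_obs();print(o['clock'],o['tool_pos'],o['force'],o['moment'],o['opening'],o['orientation'])
E
```

```text
clock: 10.5
tool_pos: [0.5493, 0.1993, 0.0656]
orientation: [-180.0, 0.0, 170.3]
force: [-0.2, 1.1, -3.0]
opening: 0.024
10.5 [0.54929896 0.19926725 0.06556002] [-0.18234383  1.08657096 -2.97630884] [-0.04092349 -0.06523496 -0.01858512] 0.023989142390220777 [-1.79994264e+02  1.66910190e-03  1.70290231e+02]
```

```bash
python3 -m creep '[[0,0,0.01,0,10],[0,0,0.01,0,10],[0,0,0.02,0,10],[0,0,0.02,0,10],[0,0,0.03,0,10],[0,0,0.03,0,10],[0,0,0.03,0,10],[0,0,0.03,0,10]]'
python3 - <<'E'
from h import *
o=ctrl.get_obs();print(o['clock'],o['tool_pos'],o['force'],o['moment'],o['opening'],o['orientation'])
E
```

```text
clock: 11.17
tool_pos: [0.5494, 0.1994, 0.0652]
orientation: [180.0, 0.1, 170.3]
force: [-9.7, -0.7, 19.9]
opening: 0.0239
11.1667 [0.54939559 0.1993908  0.06522404] [-9.67447034 -0.66151251 19.87409962] [-0.55592445  3.3484131  -0.07251028] 0.023945094844849038 [1.79963965e+02 7.49057693e-02 1.70337279e+02]
```

```bash
python3 - <<'E'
from h import *
s=snap('scene','s5');t=snap('wrist','w5')
cv2.imwrite('pics/crop5.png',cv2.resize(s['img'][150:240,270:370],None,fx=6,fy=6,interpolation=cv2.INTER_CUBIC))
E
```

```text
(no output)
```

View pics/crop5.png

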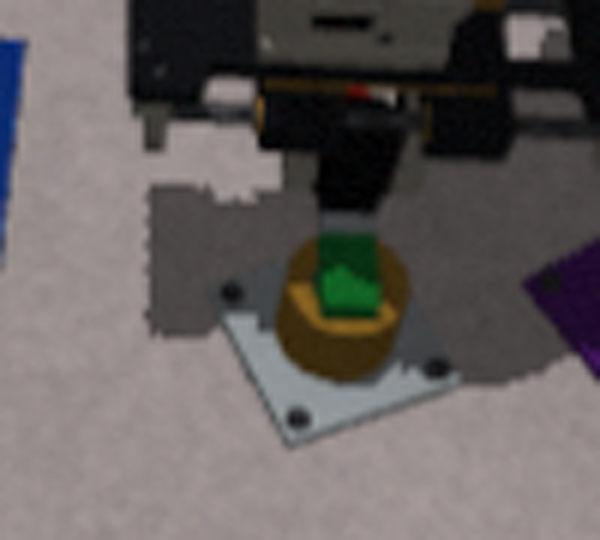

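View pics/w5.png

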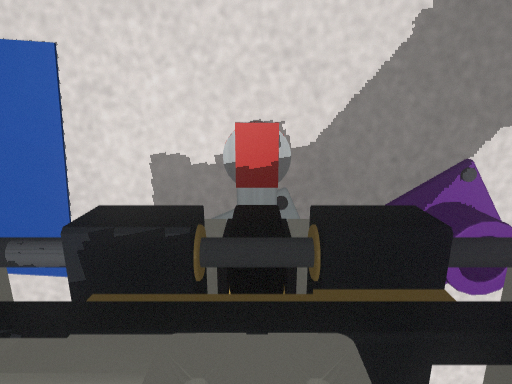

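```bash
python3 -m creep '[[0,0,0.002,0,10],[0,0,0.004,0,10],[0,0,0.006,0,10],[0,0,0.006,0,10],[0,0,0.006,0,10],[0,0,0.006,0,10],[0,0,0.006,0,10],[0,0,0.006,0,10]]'
python3 - <<'E'
from h import *
o=ctrl.get_obs();print(o['clock'],o['tool_pos'],o['force'],o['moment'],o['opening'],o['orientation'])
E
```

```text
clock: 11.93
tool_pos: [0.5494, 0.1994, 0.0652]
orientation: [180.0, 0.1, 170.3]
force: [-13.4, -0.7, 24.1]
opening: 0.0241
11.9333 [0.5494014  0.19938971 0.0651886 ] [-13.43423677  -0.74368161  24.11571733] [-0.74065454  4.18124048  0.01397956] 0.02406867947006325 [1.79955825e+02 8.94012982e-02 1.70343907e+02]
```

```bash
python3 -m creep '[[0,0,-0.04,0,10],[0,0,-0.1,0,10],[0,0,-0.18,0,10],[0,0,-0.27,0,10],[0,0,-0.36,0,10],[0,0,-0.45,0,10],[0,0,-0.53,0,10],[0,0,-0.56,0,10]]'
python3 -m creep '[[-0.08,0,0,0,10],[-0.2,0,0,0,10],[-0.32,0,0,0,10],[-0.44,0,0,0,10],[-0.56,0,0,0,10],[-0.68,0,0,0,10],[-0.76,0,0,0,10],[-0.8,0,0,0,10]]'
python3 -m creep '[[0,0,0.02,0,10],[0,0,0.05,0,10],[0,0,0.08,0,10],[0,0,0.11,0,10],[0,0,0.13,0,10],[0,0,0.15,0,10],[0,0,0.16,0,10],[0,0,0.16,0,10]]'
python3 - <<'E'
from h import *
s=snap('wrist','w6');t=snap('top','t6');o=ctrl.get_obs();print(o['clock'],o['tool_pos'],o['force'],o['moment'],o['opening'],o['orientation'])
cv2.imwrite('pics/crop6.png',cv2.resize(s['img'][70:210,170:350],None,fx=4.3,fy=4.3,interpolation=cv2.INTER_CUBIC))
E
```

```text
clock: 12.6
tool_pos: [0.55, 0.1997, 0.1197]
orientation: [179.9, 0.1, 170.3]
force: [0.6, 0.1, -2.2]
opening: 0.0239
clock: 13.27
tool_pos: [0.6295, 0.1851, 0.1171]
orientation: [-180.0, -0.0, 170.2]
force: [-0.1, 1.2, -2.5]
opening: 0.0234
clock: 13.93
tool_pos: [0.6279, 0.1858, 0.1018]
orientation: [-180.0, -0.0, 170.3]
force: [0.6, 0.2, -2.7]
opening: 0.0237
14.0333 [0.62813876 0.18581054 0.10207252] [-0.27802936 -0.19079897 -2.22639608] [-0.01115967  0.00584813  0.01160299] 0.023708546142867992 [1.79997037e+02 8.35158295e-03 1.70292758e+02]
```

View pics/crop6.png

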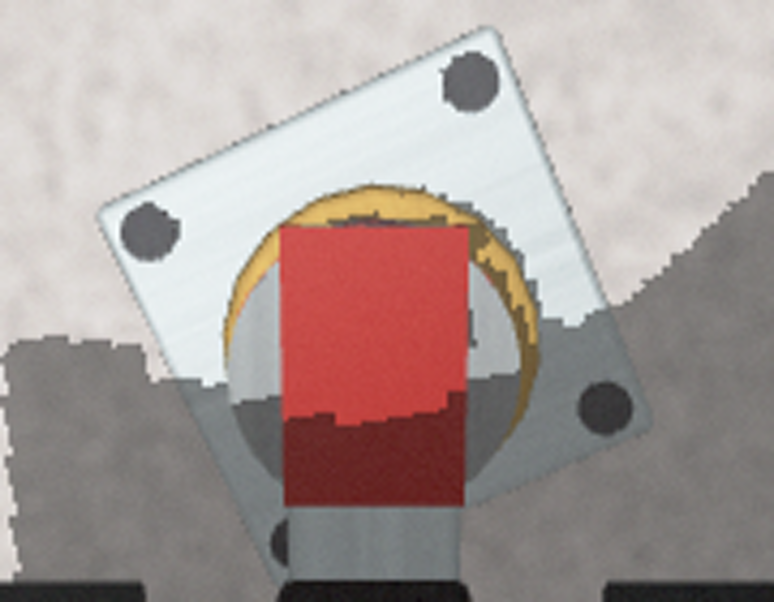

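```bash
python3 - <<'E'
from h import *
s=load('w6');e=np.array([.9857,-.169,0]);n=np.array([.169,.9857,0])
a=onz(s,170+381/4.3,70+186/4.3,.05)
c=a+.025*e;g=onz(s,170+374/4.3,70+228/4.3,.097)
gc=g+.059*e
print('rim',c,'nogo axis',gc-.04*e,'diff along e,n',(c-gc+.04*e)@e,(c-gc+.04*e)@n)
l=onz(s,170+223/4.3,155,.05);r=onz(s,170+540/4.3,155,.05);print(np.linalg.norm(l-r),((l+r)/2-gc)@n)
E
```

```text
rim [0.59063948 0.19436226 0.05      ] nogo axis [0.58892865 0.19351948 0.097     ] diff along e,n 0.0015439323622298154 0.001119857670843654
0.049570553371984474 0.0012972257904188737
```

```bash
python3 -m creep '[[-0.01,0.01,0,0,10],[-0.01,0.01,0.01,0,10],[-0.01,0.01,0.02,0,10],[-0.01,0.01,0.03,0,10],[-0.01,0.01,0.035,0,10],[-0.01,0.01,0.04,0,10],[-0.01,0.01,0.045,0,10],[-0.01,0.01,0.045,0,10]]'
python3 -m creep '[[0,0,0.004,0,10],[0,0,0.008,0,10],[0,0,0.012,0,10],[0,0,0.012,0,10],[0,0,0.012,0,10],[0,0,0.012,0,10],[0,0,0.012,0,10],[0,0,0.012,0,10]]'
python3 - <<'E'
from h import *
o=ctrl.get_obs();print(o['clock'],o['tool_pos'],o['force'],o['moment'],o['opening'],o['orientation'])
E
```

```text
clock: 14.7
tool_pos: [0.6293, 0.1866, 0.0975]
orientation: [-180.0, 0.0, 170.3]
force: [-0.1, -0.4, -2.0]
opening: 0.0241
clock: 15.37
tool_pos: [0.6295, 0.1866, 0.0974]
orientation: [180.0, 0.0, 170.3]
force: [-2.1, -0.7, 5.5]
opening: 0.0238
15.3667 [0.62948801 0.1865853  0.09736773] [-2.10274231 -0.73444002  5.48428619] [-0.26243011  1.21505143 -0.02352746] 0.02376356784260828 [1.79985436e+02 4.72580160e-02 1.70305822e+02]
```

```bash
python3 -m creep '[[0,0,0.005,0,10],[0,0,0.01,0,10],[0,0,0.013,0,10],[0,0,0.013,0,10],[0,0,0.013,0,10],[0,0,0.013,0,10],[0,0,0.013,0,10],[0,0,0.013,0,10]]'
python3 - <<'E'
from h import *
o=ctrl.get_obs();print(o['clock'],o['tool_pos'],o['force'],o['moment'],o['opening'],o['orientation'])
s=snap('scene','s7')
cv2.imwrite('pics/crop7.png',cv2.resize(s['img'][150:240,270:370],None,fx=6,fy=6,interpolation=cv2.INTER_CUBIC))
s=snap('wrist','w7')
cv2.imwrite('pics/crop7w.png',cv2.resize(s['img'][70:210,170:350],None,fx=4.3,fy=4.3,interpolation=cv2.INTER_CUBIC))
E
```

```text
clock: 16.03
tool_pos: [0.6301, 0.1866, 0.097]
orientation: [180.0, 0.1, 170.3]
force: [-1.8, -1.7, 10.3]
opening: 0.024
16.0333 [0.63014014 0.18655387 0.09698754] [-1.82255504 -1.70126378 10.32469032] [-0.6109306   1.26724771  0.04677084] 0.02400096144731184 [1.79964697e+02 1.28003427e-01 1.70323400e+02]
```

View pics/crop7.png

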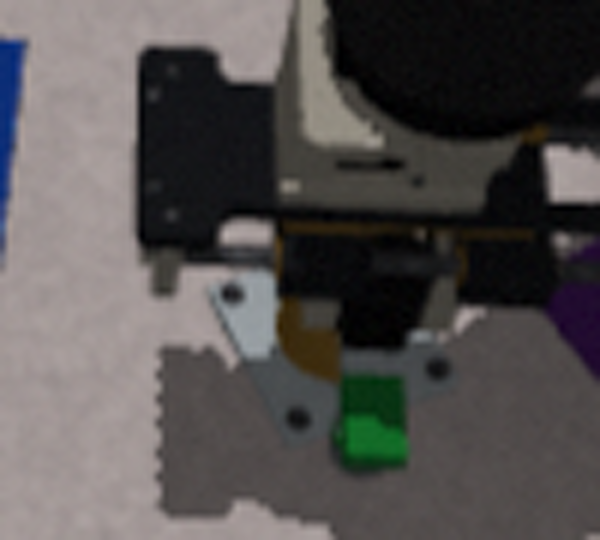

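View pics/crop7w.png

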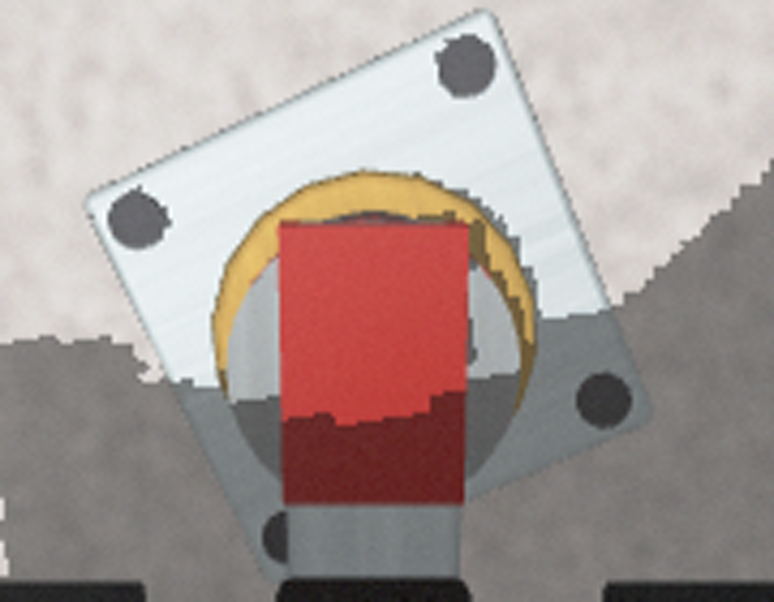

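```bash
python3 - <<'E'
from h import *
s=load('w7');e=np.array([.9857,-.169,0]);n=np.array([.169,.9857,0])
c=onz(s,170+374/4.3,70+171.5/4.3,.05)+.025*e
gc=onz(s,170+374/4.3,70+223/4.3,.092)+.059*e
print('diff along e,n',(c-gc+.04*e)@e,(c-gc+.04*e)@n)
E
python3 -m creep '[[0,0,0.005,0,10],[0,0,0.01,0,10],[0,0,0.01,0,10],[0,0,0.01,0,10],[0,0,0.01,0,10],[0,0,0.01,0,10],[0,0,0.01,0,10],[0,0,0.01,0,10]]'
python3 - <<'E'
from h import *
o=ctrl.get_obs();print(o['clock'],o['tool_pos'],o['force'],o['moment'],o['opening'],o['orientation'])
E
```

```text
diff along e,n 0.00010824048695850795 8.04826345541875e-05
clock: 16.8
tool_pos: [0.6308, 0.1865, 0.0966]
orientation: [179.9, 0.2, 170.3]
force: [-0.7, -3.4, 12.1]
opening: 0.0242
16.8 [0.63081998 0.18648514 0.09663629] [-0.67205953 -3.42793481 12.09661196] [-1.00356726  0.95308834  0.06015969] 0.02417394667810416 [179.94688491   0.20355992 170.33597334]
```

```bash
python3 -m creep '[[0.003,0,0.004,0,10],[0.006,0,0.008,0,10],[0.01,0,0.012,0,10],[0.01,0,0.012,0,10],[0.01,0,0.012,0,10],[0.01,0,0.012,0,10],[0.01,0,0.012,0,10],[0.01,0,0.012,0,10]]'
python3 - <<'E'
from h import *
o=ctrl.get_obs();print(o['clock'],o['tool_pos'],o['force'],o['moment'],o['opening'],o['orientation'])
E
```

```text
clock: 17.47
tool_pos: [0.631, 0.1865, 0.0966]
orientation: [179.9, 0.3, 170.4]
force: [0.5, -4.0, 15.6]
opening: 0.0235
17.4667 [0.63096099 0.18653235 0.09656032] [ 0.4924348  -4.02590414 15.64517647] [-1.73076067  0.43602171  0.00875534] 0.02351598242936002 [179.92080638   0.3289333  170.36283461]
```

```bash
python3 -m creep '[[0,0,-0.05,0,10],[0,0,-0.12,0,10],[0,0,-0.2,0,10],[0,0,-0.28,0,10],[0,0,-0.36,0,10],[0,0,-0.42,0,10],[0,0,-0.46,0,10],[0,0,-0.46,0,10]]'
python3 -m creep '[[0.05,-0.08,0,0,10],[0.12,-0.2,0,0,10],[0.19,-0.32,0,0,10],[0.27,-0.45,0,0,10],[0.35,-0.57,0,0,10],[0.42,-0.69,0,0,10],[0.49,-0.81,0,0,10],[0.568,-0.932,0,0,10]]'
python3 -m creep '[[0.08,-0.12,0,0,10],[0.15,-0.24,0,0,10],[0.22,-0.36,0,0,10],[0.29,-0.48,0,0,10],[0.37,-0.6,0,0,10],[0.44,-0.72,0,0,10],[0.52,-0.85,0,0,10],[0.568,-0.932,0,0,10]]'
python3 - <<'E'
from h import *
s=snap('wrist','w8');t=snap('top','t8');o=ctrl.get_obs();print(o['clock'],o['tool_pos'],o['force'],o['moment'],o['opening'],o['orientation'])
E
```

```text
clock: 18.13
tool_pos: [0.6288, 0.187, 0.14]
orientation: [179.9, 0.1, 170.3]
force: [-0.1, 1.2, -1.6]
opening: 0.0236
clock: 18.8
tool_pos: [0.5557, 0.1035, 0.1386]
orientation: [-180.0, -0.0, 170.3]
force: [0.2, -0.2, -3.4]
opening: 0.0241
clock: 19.47
tool_pos: [0.4833, 0.0208, 0.1388]
orientation: [-180.0, -0.0, 170.3]
force: [-0.8, 0.5, -2.4]
opening: 0.0238
19.5667 [0.48359268 0.02091451 0.13891244] [-1.04943617 -0.10500676 -1.94522196] [-0.0086608  -0.11473587  0.02420385] 0.02391151281612463 [ 1.79995830e+02 -1.10914421e-02  1.70228624e+02]
```

View pics/w8.png

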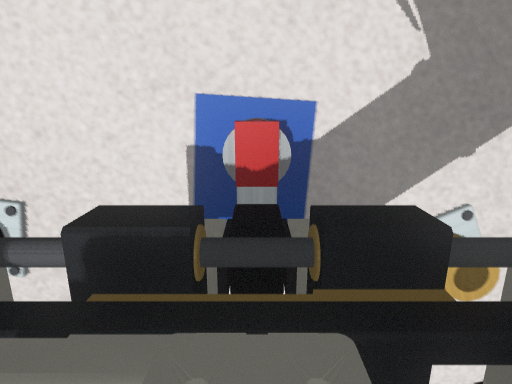

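```bash
python3 -m creep '[[0,0,0.1,0,10],[0,0,0.24,0,10],[0,0,0.38,0,10],[0,0,0.52,0,10],[0,0,0.64,0,10],[0,0,0.74,0,10],[0,0,0.82,0,10],[0,0,0.86,0,10]]'
python3 -m creep '[[0,0,0.006,0,10],[0,0,0.012,0,10],[0,0,0.018,0,10],[0,0,0.024,0,10],[0,0,0.03,0,10],[0,0,0.035,0,10],[0,0,0.035,0,10],[0,0,0.035,0,10]]'
python3 - <<'E'
from h import *
o=ctrl.get_obs();print(o['clock'],o['tool_pos'],o['force'],o['moment'],o['opening'],o['orientation'])
E
```

```text
clock: 20.23
tool_pos: [0.4846, 0.0223, 0.0512]
orientation: [-179.9, -0.1, 170.3]
force: [-0.9, -0.5, -1.3]
opening: 0.0238
clock: 20.9
tool_pos: [0.4852, 0.0223, 0.0501]
orientation: [180.0, 0.1, 170.3]
force: [-2.6, 0.8, 4.3]
opening: 0.0239
20.9 [0.48520244 0.02233798 0.05012813] [-2.60450116  0.75622308  4.25419695] [0.19376087 0.81002478 0.02309851] 0.02388056731601842 [1.79966551e+02 6.12781990e-02 1.70302760e+02]
```

```bash
python3 -m creep '[[0,0,0.004,0,10],[0,0,0.008,0,10],[0,0,0.008,0,10],[0,0,0.008,0,10],[0,0,0.008,0,24],[0,0,0.008,0,26],[0,0,0.008,0,30],[0,0,0.008,0,34]]'
python3 -m creep '[[0,0,0,0,45],[0,0,0,0,60],[0,0,0,0,80],[0,0,0,0,87.6],[0,0,0,0,87.6],[0,0,-0.03,0,87.6],[0,0,-0.08,0,87.6],[0,0,-0.15,0,87.6]]'
python3 - <<'E'
from h import *
s=snap('wrist','w9');o=ctrl.get_obs();print(o['clock'],o['tool_pos'],o['force'],o['opening'])
E
```

```text
clock: 21.57
tool_pos: [0.4852, 0.0223, 0.0487]
orientation: [180.0, 0.0, 170.3]
force: [0.4, -0.0, 0.1]
opening: 0.0318
clock: 22.23
tool_pos: [0.4846, 0.0221, 0.0637]
orientation: [-180.0, -0.0, 170.3]
force: [0.0, 0.5, -0.5]
opening: 0.082
22.2833 [0.48561343 0.02238739 0.06527882] [0.1679662  0.33472968 0.76068152] 0.08465208667059934
```

View pics/w9.png

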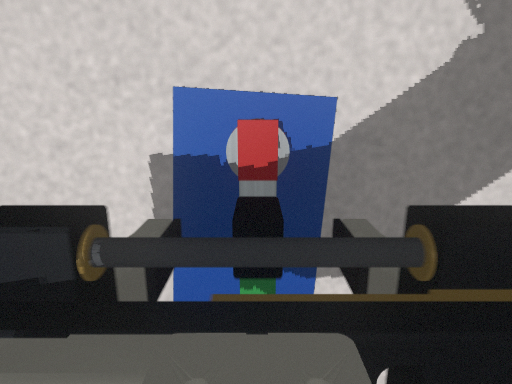

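Released and standing; retreat upwards and check.

```bash
python3 -m creep '[[0,0,-0.12,0,87.6],[0,0,-0.24,0,87.6],[0,0,-0.36,0,87.6],[0,0,-0.48,0,87.6],[0,0,-0.6,0,87.6],[0,0,-0.72,0,87.6],[0,0,-0.85,0,87.6],[0,0,-0.97,0,87.6]]'
python3 -m creep '[[0.12,0,-0.1,0,87.6],[0.24,0,-0.15,0,87.6],[0.36,0,-0.2,0,87.6],[0.48,0,-0.2,0,87.6],[0.48,0,-0.2,0,87.6],[0.48,0,-0.2,0,87.6],[0.48,0,-0.2,0,87.6],[0.48,0,-0.2,0,87.6]]'
python3 - <<'E'
from h import *
s=snap('scene','s10');w=snap('wrist','w10');print(ctrl.get_obs()['clock'])
E
```

```text
clock: 22.95
tool_pos: [0.485, 0.0222, 0.1618]
orientation: [180.0, 0.1, 170.3]
force: [-0.2, 0.2, -0.0]
opening: 0.0879
clock: 23.62
tool_pos: [0.4379, 0.0303, 0.1803]
orientation: [-180.0, -0.0, 170.3]
force: [0.5, -0.2, -0.6]
opening: 0.0876
23.7167
```

View pics/s10.png

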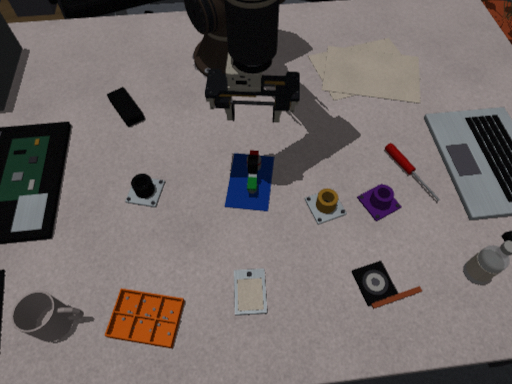

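View pics/w10.png

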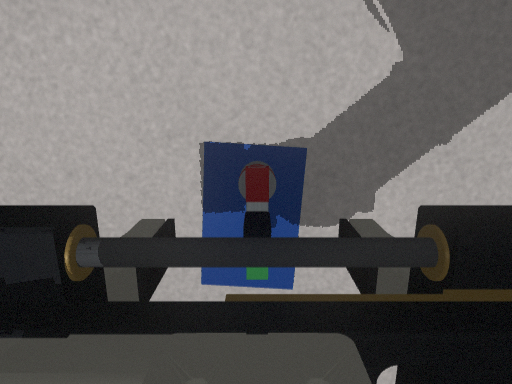

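```bash
python3 - <<'E'
from plant import workorder
print(workorder.close_job())
E
```

```text
the job is handed in; nothing more can be done
None
```

The brass bushing has been gauged as asked, and I handed the job in at about 24 s. The go prong went fully home, the no-go prong was refused at the mouth, and the gauge is standing upright on the blue mat, released.

- **Go prong:** it entered the bore with no measurable contact and stopped firmly at tool height 65.2 mm under about 20–24 N. A second, harder push did not move it further.
- **No-go prong:** it stopped on the rim at tool height 97.4 mm, 32.2 mm higher than the go prong's stop, which matches the 32 mm prong length. It was centred on the mouth to about 0.1 mm in the wrist picture. I pressed up to about 16–18 N and it stayed out.
- **Final state:** the last scene and wrist pictures show the gauge upright inside the mat, the gripper clear of it, and the black and purple bases where they were.

Two checks were slightly off:
- **Camera agreement:** the cameras disagreed by about 4–6 mm on where the brass bushing is. I corrected each against the known position of the held gauge, and the wrist camera settled it.
- **No-go pressing:** while pressing the no-go prong, the tool tilted about 0.3° and drifted about 1.5 mm, because the load sits 40 mm to one side of the grip.

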